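Hold the prism in the slit lamp's beam over the drawing board

ROBOT

A 6-joint arm with a two-finger parallel gripper is mounted at the origin on the work surface. World frame = base frame: x ahead of the robot, y to its left, z up, the work surface at z = 0. Lengths are in m, angles in degrees, forces in N, time in s.
With the tool pointing down it reaches from about 0.375 to 0.9 m from the base axis. Payload 3.1 kg.
Tool frame: the origin (TCP) lies on the centre line of the jaws, within the pads' length; the fingertips stand 25 mm ahead of it and the grasp point (between the pads) lies 6 mm ahead of it; z points along the fingers, y is the line along which they close (so a half turn about z gives the same grasp; the last joint's range is limited). The gripper opens to 87 mm and grips with 3 to 60 N. Pads are 19 mm wide; open, the fingers measure 117 mm over their backs; the gripper's body (75 mm by 190 mm) begins 51 mm behind the grasp point.
Start: joints at [-84.941, 30.224, 82.088, -0, 67.689, -10.227], TCP at [0.165, -0.603, 0.248] pointing down, gripper open.
Joint ranges: [-176.69, 176.69], [-43.24, 126.21], [12.49, 139.97], [-82, 262], [0, 151.66], [-163.58, 163.58]. Speed limits (degrees/s): [159.86, 159.86, 180, 180, 180, 180].

INTERFACE

Orientations are given as a 3x3 rotation matrix whose columns are the frame's x, y, z axes.
In Python, from rig import * gives the robot as it stands.
- The arm moves only by the tool step_arm, never from a script. Its argument "steps" is a list of rows, each a list of 7 numbers: the shift along the tool's x, y, z normalised to -1 to 1, where 1 is 0.3 m, then the turn, a rotation vector about the tool's x, y, z normalised to -1 to 1, where 1 is 45 degrees, then the gripper's target within -1 to 1 (shut at 1, half-way at 0, fully open at -1). A call has 1 to 8 rows; each row is the pose to reach, as a shift and turn from the pose commanded when the call began, along the tool's axes at that moment; what a row does not reach only later rows make up. A row lasts 1/12 s, in which the tool goes at most 41.7 mm and 7.16 degrees, less where a joint would pass 70% of its speed; a pose out of reach is approached as far as the arm can. A call with a number of a shift or a turn outside -1 to 1 is refused whole. A call with a gripper value outside its range is refused whole. The fingers move at their own pace and stop on an object; the grip force is fixed at half the most. Time passes only in rows, so rows that repeat a pose let the fingers close. It gives the time, the measured TCP pose, the force, the opening and the grip force at its end, in the units of the state.
- read_state(): the state, without advancing time (a new reading comes with each control period).
- capture(name): name is "side" or "top" or "wrist"; returns a dict with "image" (384x512x3 uint8, red, green, blue), "vertical_fov" (degrees; the focal length in pixels is half the picture's height over the tangent of half this angle, whatever the lens; pixels are square), "cx", "cy" (the principal point, pixels), "world_from_camera" (4x4, takes a point from camera to world coordinates); the wrist camera has in their place "T_tool_cam" (4x4, takes a point from camera to tool coordinates, whose origin is the TCP and whose axes are the flange's). Camera axes: x right, y down, z forward; pixel columns grow to the right and rows downward; lengths in m; the calibration is good to about 2 mm. A picture is of the moment at which its call begins: read the wrist's pose just before it. There is no depth.
- hand_in(): hands the job in; it is judged then, once.
The state is a dict: "time_s": time; "joint_positions": joint angles; "qvel": joint speeds; "tau": joint torques, N m; "position": TCP position; "tcp_rot": TCP orientation; "force": force on the tool from outside, world axes, zero at the start; "moment": the same for the moment, N m; "opening": opening from 0.0 (shut) to 1.0 (fully open); "grasp_force": force on a finger pad.
Only numpy, scipy, OpenCV 4.12 (cv2) and the standard library are available. Lean on these libraries where they do the work, as an engineer would, in place of code of your own. Each camera call takes 0.05 s, during which the arm holds its last target. There are 200 camera calls.

TASK

We are going to trace a spectrum in the painting class. First push the T-square's head flush against the right-hand edge of the drawing board, so that its blade lies flat on the sheet beside the light as a base line. Then pick up the triangular glass prism by its two frosted ends only, without touching the clear faces, and hold it still in the lamp's beam, peak up and level, square across the beam with the light passing through its middle, so that the spectrum falls on the white sheet; finish while still holding it there, and leave the glass block, mug and tape roll where they are.

Things in the scene. Friction and masses are not known exactly. Their poses are not given: they have to be found in the camera images.
- board: Plywood drawing board, fixed, 225 (x) x 330 (y) x 18 mm thick, with a white sheet 190 x 280 mm taped on the middle of its top (265 mm of white show along y). Origin: centre of its underside, at table level. x away from the robot, y along its length to the robot's left, z up. Its right-hand edge, for the T-square, is the upright face at y = -165 mm.
- tsquare: T-square, loose, 110 g: beech head 140 (x) x 32 (y) x 13 mm high; screwed on top, an aluminium blade 34 mm wide, 2.5 mm thick, reaching 258 mm past the head in +y. Origin: middle of the head's inner face (the one that bears on the board's edge), at the blade's underside; head from y = -32 to 0, z = -13 to 0 mm. At first the head hangs 15 to 40 mm off the edge, up to 9 deg askew.
- head_near (a point): Point on the T-square's head: inner face, 60 mm from the head's middle towards its -x (nearer the robot), 6 mm below the blade's underside. The blade rests flat on the board, so the head's underside hangs 5 mm above the table. It slides with about 1 N.
- head_far (a point): Point on the T-square's head: inner face, 60 mm from the head's middle towards its +x, 6 mm below the blade's underside. Pushed at the middle of the outer face, the head squares itself against the board's edge.
- blade_mid (a point): Point on the T-square's blade: on its centre line, at its underside, 130 mm from the head's inner face. It starts on the robot's side of the beam and should stay there, its centre line 30 mm or more from the beam as seen from above.
- lamp: LED spot lamp, fixed, beyond the board's left-hand edge: round foot of radius 50 mm, post, black cylindrical head 60 mm across and grey snoot 44 mm across, axis level 125 mm above the table; highest point 155 mm. Origin: centre of the foot's underside. The light leaves along the lamp's own -x (to the robot's right, over the board); its +y points towards the robot, z up.
- slit (a point): Centre of the bright slit in the front of the lamp's snoot, 125 mm above the table, 65 mm from the foot's centre; axes as the lamp's. The beam runs level from here along -x (its y and z stay 0), 16 mm wide and 4 mm high, seen as a pale yellow streak. It passes over the board and the sheet.
- prism: Clear glass prism, loose, about 70 g, lying peak up on a blue felt pad 3 mm thick. 50 mm long (x); cross-section an equilateral triangle of 36 mm side, 31 mm high. Origin: centre of its flat base; z up to the peak. The upright triangular ends, at x = +/-25 mm, are frosted white and may be gripped (pads reaching the lower 15 mm); the three long faces are clear and must not be touched.
- prism_mid (a point): Point in the prism at half its length and half its height, 15.6 mm above its base; the beam should pass through here. Held peak up and square across the beam, the prism bends the light down by about 38 deg, so the spectrum falls on the board some 137 mm further along the beam (hold it over the board's left half, clear of the lamp).
- glass_block: Rectangular clear glass block, loose, 60 (x) x 36 (y) x 18 mm high, on the same felt pad some 130 mm from the prism; not needed. Origin: centre of its underside.
- mug: White mug, loose, 80 mm across, 92 mm high, handle on its +y side, standing to the robot's left; leave alone. Origin: centre of its underside.
- tape: Roll of masking tape lying flat, loose, 92 mm across, 24 mm high, to the left of the lamp; leave alone. Origin: centre of its underside.
There are look-alikes about, which are no part of the job. What is shaped like the prism but red is not meant.

How it is judged:
By the outcome, as a careful person would: the job done as asked, in the order asked, and still so for the second after the job is handed in, while the arm keeps its last pose, push and grip.
It also fails if it takes over 64 s, if anything falls off the work surface, if the arm or the gripper's body presses on something with over 40 N, if the wrist force passes 120 N, or if a joint passes its speed limit or range.

## Working session

There is one attempt and no reset: what is moved stays moved. The work goes in short steps, Python scripts to look and compute and a tool call to move; the robot and the scene stay as the last step left them, time stands still between calls to the robot, and variables do not carry over. Pictures are saved under pics/ and viewed, at most 10 in all, crops included, and the job is handed in when it is done.

Besides the shell and the picture viewer there is one more tool, called after "Request:" by a JSON object that holds its "fn" and its "kwargs", one argument or row to a line. step_arm: Moves the arm, as the interface text tells. Scaled input: -1 to 1 covers 0.3 m each way for a shift and 45 degrees each way for a turn. Its arguments: {"type":"object","properties":{"steps":{"type":"array"}},"required":["steps"]}

```bash
mkdir -p pics
cat > h.py <<'E'
from rig import *
import numpy as np, cv2
def cam(c,T=None):
    M=np.array(c["world_from_camera"]) if "world_from_camera" in c else T@np.array(c["T_tool_cam"])
    f=c["image"].shape[0]/2/np.tan(np.radians(c["vertical_fov"])/2)
    return M,f,c["cx"],c["cy"]
def ray(K,u,v,z):
    M,f,cx,cy=K; d=M[:3,:3]@np.array([(u-cx)/f,(v-cy)/f,1]); o=M[:3,3]
    return o+d*(z-o[2])/d[2]
def proj(K,p):
    M,f,cx,cy=K; q=M[:3,:3].T@(np.array(p)-M[:3,3]); return cx+f*q[0]/q[2],cy+f*q[1]/q[2]
def toolT():
    s=read_state(); T=np.eye(4); T[:3,:3]=s["tcp_rot"]; T[:3,3]=s["position"]; return T
E
python3 - <<'E'
from h import *
import pickle
print(read_state())
for n in("top","side"):
    c=capture(n); pickle.dump(c,open(n+".pkl","wb"))
    print(n,c["vertical_fov"],c["cx"],c["cy"],np.round(c["world_from_camera"],3))
    cv2.imwrite(f"pics/{n}.png",cv2.resize(c["image"][:,:,::-1],(800,600),interpolation=cv2.INTER_CUBIC))
E
```

```text
{'time_s': 0.0, 'joint_positions': array([-8.49415043e+01,  3.02800747e+01,  8.21552800e+01, -5.08960098e-05,
        6.76883347e+01, -1.02278611e+01]), 'qvel': array([ 0.09420318, -0.06090996,  0.02423469, -0.05688149,  0.01739459,
        0.02490665]), 'tau': array([-1.35526556e-03, -4.40045822e+01, -1.76591295e+01,  6.32890686e-02,
        5.82347705e-02, -1.63607506e-04]), 'position': array([ 0.16473969, -0.60220744,  0.24656582]), 'tcp_rot': array([[ 9.64620172e-01,  2.63643486e-01, -1.91164734e-04],
       [ 2.63643278e-01, -9.64617851e-01,  2.15030580e-03],
       [ 3.82513203e-04, -2.12462765e-03, -9.99997670e-01]]), 'force': array([ 0.67607448, -0.45457393, -0.55853846]), 'moment': array([-0.00663757,  0.02706862, -0.05705872]), 'grasp_force': 0.0, 'opening': 0.9984368633349626}
top 55.18164631978978 256.3012006016017 194.62811928315443 [[-0.02  -0.997  0.079  0.421]
 [-0.999  0.022  0.028  0.078]
 [-0.029 -0.079 -0.996  0.856]
 [ 0.     0.     0.     1.   ]]
side 55.49085727205329 254.94901444434257 190.6469260220695 [[-0.995 -0.045  0.087  0.401]
 [-0.098  0.526 -0.845  0.817]
 [-0.008 -0.85  -0.527  0.545]
 [ 0.     0.     0.     1.   ]]
```

View pics/top.png

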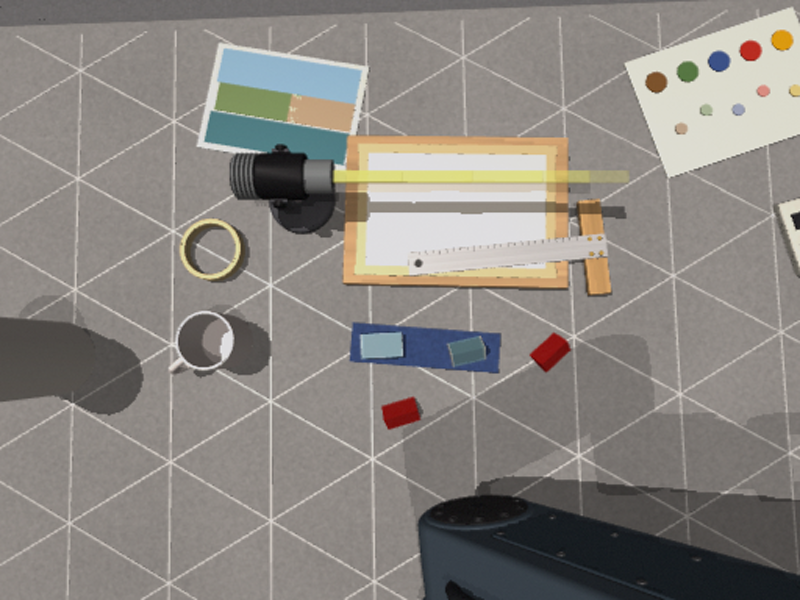

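View pics/side.png

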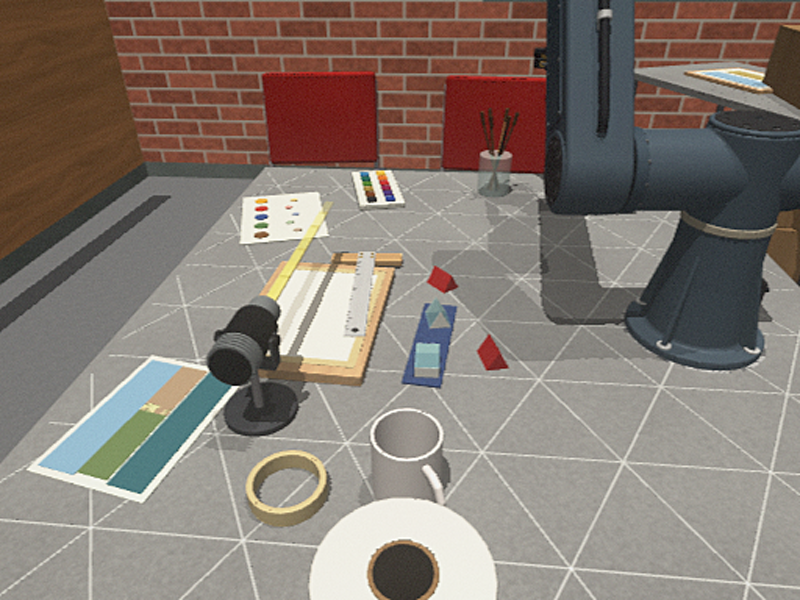

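The top view shows the board with corners at (345,137), (567,138), (567,289) and (345,284). The T-square head is at (593,247), the prism at (467,351) on the felt, the glass block at (382,346), and the beam runs along row ~177. The side view agrees. The red prisms are decoys.

Run:
```python
from h import *
import pickle
c=pickle.load(open("top.pkl","rb"));K=cam(c); s=.64
def P(n,u,v,z): print(n,np.round(ray(K,u*s,v*s,z),4))
for n,u,v,z in [("bTL",345,137,.018),("bTR",567,138,.018),("bBR",567,289,.018),("bBL",345,284,.018),
 ("headfar out",602,201,.018),("headfar in",579,203,.018),("headnear out",611,293,.018),("headnear in",588,295,.018),
 ("bladeTip far",409,253,.0205),("bladetip near",411,274,.0205),("beam0",334,176,.125),("beam1",628,176.5,.125),("beamA",345,170,.125),("beamB",345,182,.125),("snoot",334,160,.125),("snoot",334,193,.125),
 ("pr L end top ridge",450,355,.02),("pr R",484,347,.02),("pr",467,351,.018),("block",382,346,.021),("decoy",549,352,.015),("decoy2",401,413,.015),("mug",206,340,.092),("felt BL",350,361,.003),("felt TR",501,334,.003)]: P(n,u,v,z)
i=c["image"]; a=cv2.resize(i[195:250,215:325,::-1],None,fx=7,fy=7,interpolation=cv2.INTER_CUBIC); cv2.imwrite("pics/c1.png",a)
# side beam/head
d=pickle.load(open("side.pkl","rb"));K=cam(d)
print(np.round(ray(K,437*s,312*s,.02),4))
```

```text
bTL [0.7418 0.18   0.018 ]
bTR [ 0.7301 -0.1507  0.018 ]
bBR [ 0.5048 -0.1412  0.018 ]
bBL [0.5196 0.1827 0.018 ]
headfar out [ 0.6336 -0.1977  0.018 ]
headfar in [ 0.6315 -0.164   0.018 ]
headnear out [ 0.4976 -0.2042  0.018 ]
headnear in [ 0.4954 -0.171   0.018 ]
bladeTip far [0.5629 0.0875 0.0205]
bladetip near [0.5318 0.0852 0.0205]
beam0 [0.6491 0.182  0.125 ]
beam1 [ 0.6376 -0.197   0.125 ]
beamA [0.6567 0.1675 0.125 ]
beamB [0.6407 0.1677 0.125 ]
snoot [0.6704 0.1818 0.125 ]
snoot [0.6265 0.1823 0.125 ]
pr L end top ridge [0.4125 0.0313 0.02  ]
pr R [ 0.4231 -0.0181  0.02  ]
pr [0.4178 0.0064 0.018 ]
block [0.4274 0.1295 0.021 ]
decoy [ 0.414  -0.1122  0.015 ]
decoy2 [0.3302 0.104  0.015 ]
mug [0.4396 0.3614 0.092 ]
felt BL [0.4063 0.1785 0.003 ]
felt TR [ 0.4418 -0.0456  0.003 ]
[0.4193 0.0151 0.02  ]
```

View pics/c1.png

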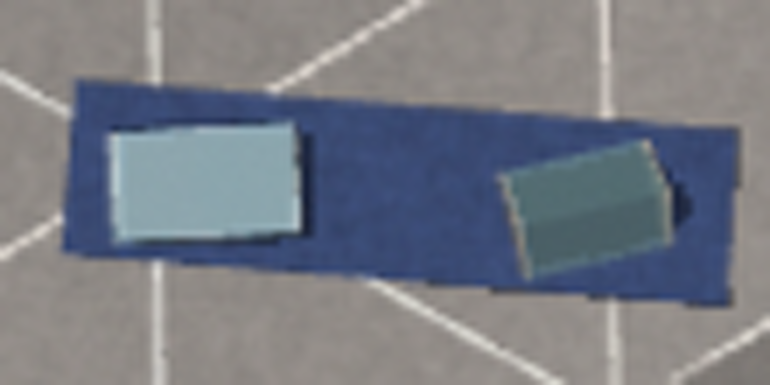

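```bash
cat >> h.py <<'E'
from scipy.spatial.transform import Rotation as R
def go(p,yaw,tilt0=True):
    """shift/turn (normalised) from current measured pose to tool-down pose p,yaw(deg)"""
    T=toolT(); c,s=np.cos(np.radians(yaw)),np.sin(np.radians(yaw))
    G=np.array([[c,s,0],[s,-c,0],[0,0,-1]]).astype(float)
    d=T[:3,:3].T@(np.array(p)-T[:3,3])/.3; r=R.from_matrix(T[:3,:3].T@G).as_rotvec(degrees=True)/45
    print("pos",np.round(T[:3,3],4),"yaw",np.round(np.degrees(np.arctan2(T[1,0],T[0,0])),2),"shift",np.round(d,3),"turn",np.round(r,3))
E
python3 - <<'E'
from h import *
import pickle
d=pickle.load(open("side.pkl","rb"));K=cam(d);s=.64
g=ray(K,495*s,193*s,0);print(g)
for z in(.1,.15,.2,.25):print(z,np.array(proj(K,[g[0],g[1],z]))/s)
go([.5645,-.25,.247],87.7)
E
```

```text
[ 0.29456553 -0.58501682  0.        ]
0.1 [498.30020862 154.72880247]
0.15 [500.04464031 134.49932684]
0.2 [501.85684308 113.48393722]
0.25 [503.7408445   91.63592728]
pos [ 0.1647 -0.6023  0.2467] yaw 15.28 shift [ 1.595e+00 -7.810e-01  1.000e-03] turn [-0.002 -0.002 -1.609]
```

Request:
{"fn": "step_arm", "kwargs": {
  "steps": [
    [0.18,-0.64,-0.2,0,0,-0.15,-0.5],
    [0.18,-0.64,-0.2,0,0,-0.3,-0.5],
    [0.18,-0.64,-0.2,0,0,-0.45,0],
    [0.18,-0.64,-0.2,0,0,-0.6,0],
    [0.18,-0.64,-0.2,0,0,-0.8,0],
    [0.18,-0.64,-0.2,0,0,-0.8,0],
    [0.18,-0.64,-0.2,0,0,-0.8,0],
    [0.18,-0.64,-0.2,0,0,-0.8,0]
  ]
}}

```text
time_s: 0.77
position: [0.1664, -0.4039, 0.3079]
tcp_rot: [[0.626, 0.78, 0.0], [0.78, -0.626, -0.002], [-0.001, 0.001, -1.0]]
force: [0.4, 0.6, 0.1]
opening: 0.527
grasp_force: 0.0
```

```bash
python3 -c "
from h import *
go([.5645,-.25,.2],87.7)"
```

```text
pos [ 0.1664 -0.4039  0.3079] yaw 51.23 shift [1.231 0.713 0.359] turn [ 0.001  0.002 -0.81 ]
```

Request:
{"fn": "step_arm", "kwargs": {
  "steps": [
    [0.9,0.52,0.3,0,0,-0.15,0],
    [0.9,0.52,0.3,0,0,-0.3,0],
    [0.9,0.52,0.3,0,0,-0.45,0],
    [0.9,0.52,0.3,0,0,-0.6,0],
    [0.9,0.52,0.3,0,0,-0.75,0],
    [0.9,0.52,0.3,0,0,-0.81,0],
    [0.9,0.52,0.3,0,0,-0.81,0],
    [0.9,0.52,0.3,0,0,-0.81,0]
  ]
}}

```text
time_s: 1.43
position: [0.46, -0.2901, 0.2154]
tcp_rot: [[0.04, 0.999, -0.0], [0.999, -0.04, 0.001], [0.001, -0.0, -1.0]]
force: [-0.1, -1.5, 0.2]
opening: 0.498
grasp_force: 0.0
```

```bash
python3 -c "
from h import *
go([.5645,-.25,.15],87.7)"
```

```text
pos [ 0.46   -0.2901  0.2154] yaw 87.71 shift [0.147 0.343 0.218] turn [-0.    -0.001  0.   ]
```

Request:
{"fn": "step_arm", "kwargs": {
  "steps": [
    [0.14,0.34,0.1,0,0,0,0],
    [0.14,0.34,0.1,0,0,0,0],
    [0.14,0.34,0.1,0,0,0,0],
    [0.14,0.34,0.1,0,0,0,0],
    [0.14,0.34,0.1,0,0,0,0]
  ]
}}

```text
time_s: 1.85
position: [0.5619, -0.2522, 0.1852]
tcp_rot: [[0.038, 0.999, -0.002], [0.999, -0.038, 0.001], [0.001, -0.002, -1.0]]
force: [-0.5, 0.2, -0.3]
opening: 0.504
grasp_force: 0.0
```

```bash
python3 -c "
from h import *
import pickle
T=toolT();c=capture('wrist');pickle.dump((T,c),open('w1.pkl','wb'))
print(np.round(c['T_tool_cam'],3),c['vertical_fov'])
cv2.imwrite('pics/w1.png',cv2.resize(c['image'][:,:,::-1],(800,600),interpolation=cv2.INTER_CUBIC))
go([.5645,-.245,.036],87.7)"
```

```text
[[ 0.001 -0.967 -0.253  0.069]
 [ 1.     0.001  0.001  0.   ]
 [-0.001 -0.253  0.967 -0.138]
 [ 0.     0.     0.     1.   ]] 70.88496849591081
pos [ 0.5607 -0.2526  0.1858] yaw 87.75 shift [0.026 0.013 0.499] turn [-0.003 -0.001  0.001]
```

View pics/w1.png

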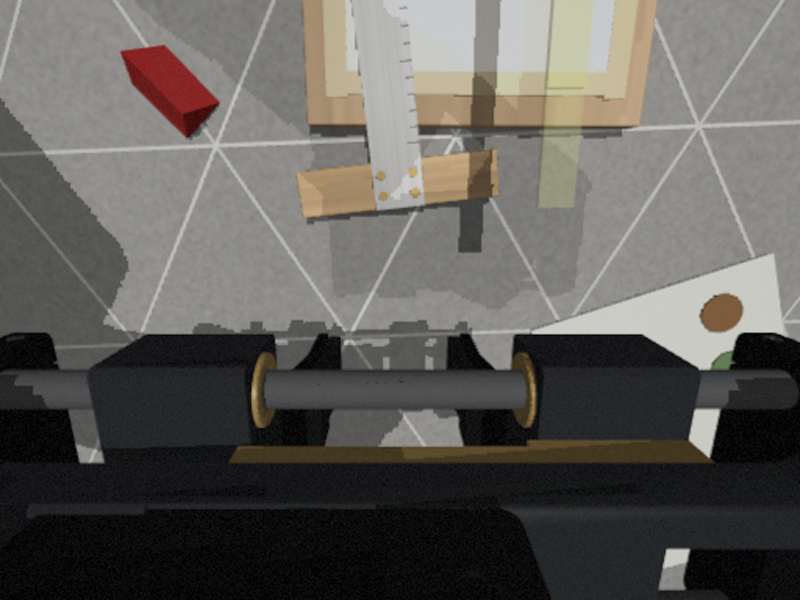

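Wrist view: the head's outer corners are (304,217) and (498,197), and the board's right edge runs (308,125)–(640,126). There is a clear gap for the push.

```bash
python3 -c "
from h import *
import pickle
T,c=pickle.load(open('w1.pkl','rb'));K=cam(c,T)
for u,v in [(304,217),(498,197),(298,172),(496,150),(308,125),(640,126)]: print(np.round(ray(K,u*.64,v*.64,.018),4))"
```

```text
[ 0.4999 -0.2028  0.018 ]
[ 0.6379 -0.194   0.018 ]
[ 0.4986 -0.1719  0.018 ]
[ 0.6357 -0.1625  0.018 ]
[ 0.5082 -0.1417  0.018 ]
[ 0.7327 -0.1507  0.018 ]
```

Request:
{"fn": "step_arm", "kwargs": {
  "steps": [
    [0.02,0.01,0.15,0,0,0,0],
    [0.02,0.01,0.3,0,0,0,0],
    [0.02,0.01,0.42,0,0,0,0],
    [0.02,0.01,0.5,0,0,0,0],
    [0.02,0.01,0.5,0,0,0,0],
    [0.02,0.01,0.5,0,0,0,0]
  ]
}}

```text
time_s: 2.4
position: [0.5621, -0.2472, 0.0366]
tcp_rot: [[0.042, 0.999, -0.003], [0.999, -0.042, 0.002], [0.002, -0.003, -1.0]]
force: [0.6, -0.4, -0.6]
opening: 0.502
grasp_force: 0.0
```

Request:
{"fn": "step_arm", "kwargs": {
  "steps": [
    [0.05,0.02,0,0,0,0,0],
    [0.1,0.02,0,0,0,0,0],
    [0.12,0.02,0,0,0,0,0],
    [0.14,0.02,0,0,0,0,0],
    [0.155,0.02,0,0,0,0,0],
    [0.17,0.02,0,0,0,0,0],
    [0.185,0.02,0,0,0,0,0],
    [0.19,0.02,0,0,0,0,0]
  ]
}}

```text
time_s: 3.07
position: [0.5718, -0.1891, 0.0377]
tcp_rot: [[0.039, 0.999, -0.0], [0.999, -0.039, 0.0], [0.0, -0.0, -1.0]]
force: [-0.5, -1.4, 1.3]
opening: 0.5
grasp_force: 0.4
```

Request:
{"fn": "step_arm", "kwargs": {
  "steps": [
    [0.005,0,0,0,0,0,0],
    [0.01,0,0,0,0,0,0],
    [0.015,0,0,0,0,0,0],
    [0.02,0,0,0,0,0,0],
    [0.02,0,0,0,0,0,0],
    [0.02,0,0,0,0,0,0]
  ]
}}

```text
time_s: 3.57
position: [0.5719, -0.1865, 0.0375]
tcp_rot: [[0.039, 0.999, -0.0], [0.999, -0.039, -0.004], [-0.004, -0.0, -1.0]]
force: [-3.3, -7.5, -1.2]
opening: 0.503
grasp_force: 4.1
```

Request:
{"fn": "step_arm", "kwargs": {
  "steps": [
    [0.005,0,0,0,0,0,0],
    [0.01,0,0,0,0,0,0],
    [0.01,0,0,0,0,0,0],
    [0.01,0,0,0,0,0,0]
  ]
}}

```text
time_s: 3.9
position: [0.572, -0.1862, 0.0375]
tcp_rot: [[0.038, 0.999, 0.0], [0.999, -0.038, -0.008], [-0.008, 0.0, -1.0]]
force: [-5.3, -15.3, -1.4]
opening: 0.501
grasp_force: 7.9
```

```bash
python3 -c "
from h import *
c=capture('wrist')
cv2.imwrite('pics/w2.png',cv2.resize(c['image'][:,:,::-1],(800,600),interpolation=cv2.INTER_CUBIC))"
```

```text
(no output)
```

View pics/w2.png

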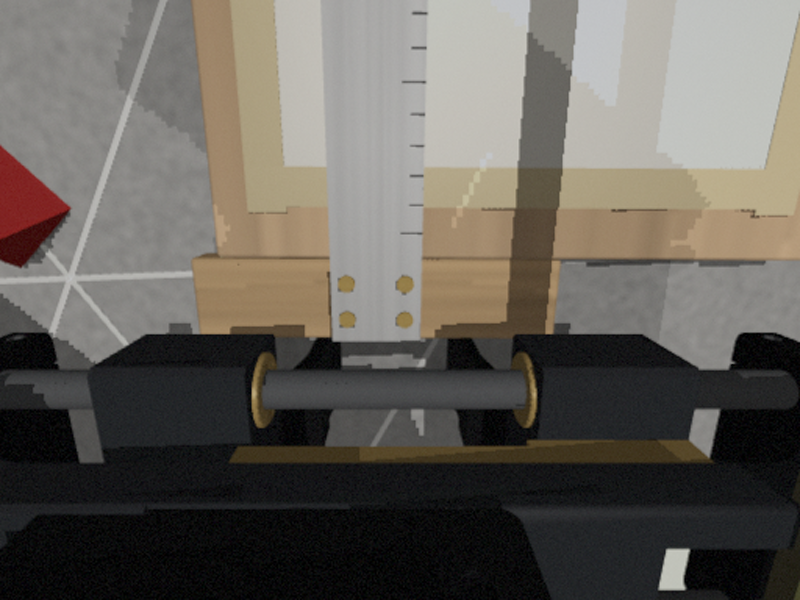

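The head now lies flush along the board edge (row 258, columns 195–558). I'll back off, rise and go to the prism.

Request:
{"fn": "step_arm", "kwargs": {
  "steps": [
    [-0.04,0,0,0,0,0,0],
    [-0.12,0,0,0,0,0,0],
    [-0.15,0,-0.1,0,0,0,-0.5],
    [-0.15,0,-0.25,0,0,0,-1],
    [-0.15,0,-0.4,0,0,0,-1],
    [-0.15,0,-0.5,0,0,0,-1],
    [-0.15,0,-0.55,0,0,0,-1],
    [-0.15,0,-0.55,0,0,0,-1]
  ]
}}

```text
time_s: 4.62
position: [0.5732, -0.2272, 0.2077]
tcp_rot: [[0.04, 0.999, 0.009], [0.999, -0.04, -0.005], [-0.004, 0.009, -1.0]]
force: [-0.0, 0.5, 0.2]
opening: 0.87
grasp_force: 0.0
```

```bash
python3 -c "
from h import *
go([.43,-.01,.18],12.1)"
```

```text
pos [ 0.5732 -0.2272  0.2077] yaw 87.71 shift [ 0.705 -0.507  0.084] turn [ 0.014 -0.003  1.68 ]
```

Request:
{"fn": "step_arm", "kwargs": {
  "steps": [
    [0.7,-0.5,0,0,0,0.15,-1],
    [0.7,-0.5,0,0,0,0.3,-1],
    [0.7,-0.5,0,0,0,0.45,-1],
    [0.7,-0.5,0,0,0,0.6,-1],
    [0.7,-0.5,0,0,0,0.75,-1],
    [0.7,-0.5,0,0,0,0.9,-1],
    [0.7,-0.5,0,0,0,0.95,-1],
    [0.7,-0.5,0,0,0,0.95,-1]
  ]
}}

```text
time_s: 5.28
position: [0.4251, -0.0071, 0.2013]
tcp_rot: [[0.705, 0.709, -0.006], [0.709, -0.705, 0.002], [-0.002, -0.006, -1.0]]
force: [0.4, -0.5, -0.3]
opening: 0.998
grasp_force: 0.0
```

```bash
python3 -c "
from h import *
go([.385,0,.17],12.1)"
```

```text
pos [ 0.4251 -0.0071  0.2013] yaw 45.13 shift [-0.077 -0.111  0.105] turn [-0.006  0.005  0.734]
```

Request:
{"fn": "step_arm", "kwargs": {
  "steps": [
    [-0.07,-0.11,0.07,0,0,0.15,-1],
    [-0.07,-0.11,0.07,0,0,0.3,-1],
    [-0.07,-0.11,0.07,0,0,0.45,-1],
    [-0.07,-0.11,0.07,0,0,0.6,-1],
    [-0.07,-0.11,0.07,0,0,0.73,-1],
    [-0.07,-0.11,0.07,0,0,0.73,-1],
    [-0.07,-0.11,0.07,0,0,0.73,-1]
  ]
}}

```text
time_s: 5.87
position: [0.3916, -0.0023, 0.1811]
tcp_rot: [[0.977, 0.212, 0.0], [0.212, -0.977, 0.0], [0.0, 0.0, -1.0]]
force: [0.3, 0.0, 0.1]
opening: 0.999
grasp_force: 0.0
```

```bash
python3 -c "
from h import *
import pickle
T=toolT();c=capture('wrist');pickle.dump((T,c),open('w3.pkl','wb'))
cv2.imwrite('pics/w3.png',cv2.resize(c['image'][:,:,::-1],(800,600),interpolation=cv2.INTER_CUBIC))"
```

```text
(no output)
```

View pics/w3.png

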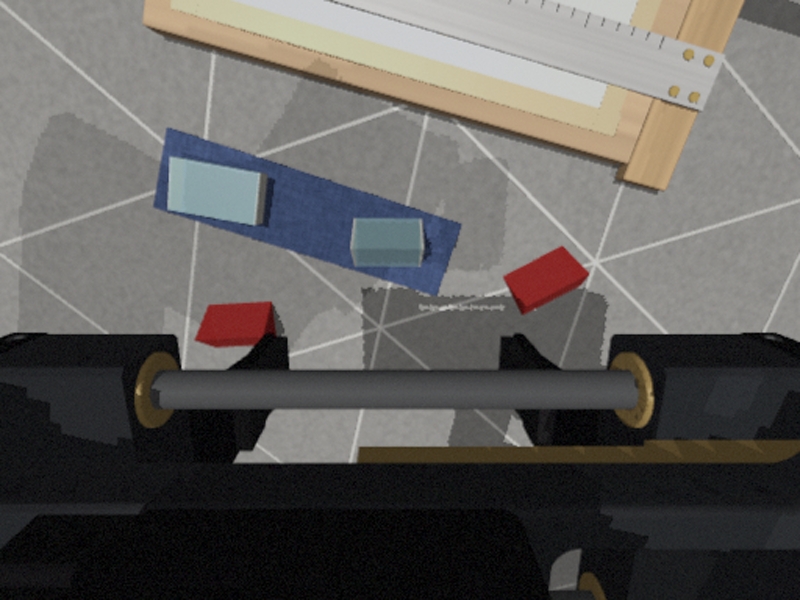

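The prism is at (352–425, 218–266), nearly aligned with the jaws. I'll zoom in on it.

```bash
python3 -c "
import pickle,cv2
T,c=pickle.load(open('w3.pkl','rb'))
cv2.imwrite('pics/c3.png',cv2.resize(c['image'][130:180,215:285,::-1],None,fx=10,fy=10,interpolation=cv2.INTER_CUBIC))"
```

```text
(no output)
```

View pics/c3.png

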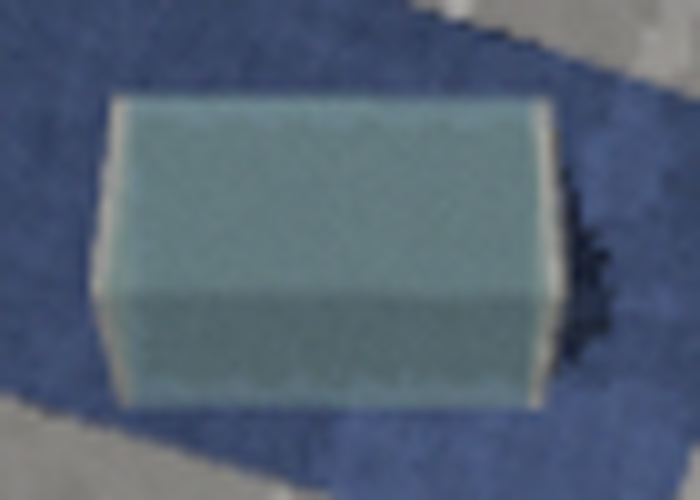

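```bash
python3 -c "
from h import *
import pickle
T,c=pickle.load(open('w3.pkl','rb'));K=cam(c,T)
f=lambda u,v,z:ray(K,215+u/10-.5,130+v/10-.5,z)
b=np.array([f(*p,.003) for p in[(112,95),(548,97),(548,405),(120,405)]]);r=np.array([f(*p,.034) for p in[(95,292),(568,292)]])
print(np.round(b,4),np.round(r,4))
print(b.mean(0),r.mean(0))
for d in(b[1]-b[0],b[2]-b[3],r[1]-r[0]):print(np.linalg.norm(d),np.degrees(np.arctan2(d[1],d[0]))+90)
p=(b.mean(0)+r.mean(0))/2
go([p[0],p[1],.031],np.degrees(np.arctan2(*(r[1]-r[0])[[1,0]]))+90)
"
```

```text
[[ 0.4306  0.0367  0.003 ]
 [ 0.4411 -0.0125  0.003 ]
 [ 0.406  -0.0208  0.003 ]
 [ 0.3951  0.0289  0.003 ]] [[ 0.4128  0.0321  0.034 ]
 [ 0.4235 -0.0169  0.034 ]]
[0.41820855 0.00806074 0.003     ] [0.41815756 0.00763284 0.034     ]
0.050352883460475124 12.0579589145796
0.05088452334123745 12.320119507694073
0.05017802627018986 12.318974221165874
pos [ 0.3914 -0.0022  0.1812] yaw 12.26 shift [ 0.094 -0.014  0.501] turn [-0.     0.    -0.001]
```

Request:
{"fn": "step_arm", "kwargs": {
  "steps": [
    [0.094,-0.014,0.05,0,0,0,-1],
    [0.094,-0.014,0.15,0,0,0,-1],
    [0.094,-0.014,0.25,0,0,0,-1],
    [0.094,-0.014,0.35,0,0,0,-1],
    [0.094,-0.014,0.43,0,0,0,-1],
    [0.094,-0.014,0.48,0,0,0,-1],
    [0.094,-0.014,0.5,0,0,0,-1],
    [0.094,-0.014,0.5,0,0,0,-1]
  ]
}}

```text
time_s: 6.58
position: [0.4171, 0.0084, 0.0302]
tcp_rot: [[0.977, 0.211, -0.003], [0.211, -0.977, 0.001], [-0.002, -0.001, -1.0]]
force: [0.7, -0.3, 0.3]
opening: 1.001
grasp_force: 0.0
```

```bash
python3 -c "
from h import *
go([.4182,.0078,.031],12.3)"
```

```text
pos [0.4171 0.0084 0.0302] yaw 12.2 shift [ 0.003  0.003 -0.003] turn [-0.002  0.003 -0.002]
```

Request:
{"fn": "step_arm", "kwargs": {
  "steps": [
    [0.003,0.003,0,0,0,0,-0.6],
    [0.003,0.003,0,0,0,0,-0.3],
    [0.003,0.003,0,0,0,0,-0.1],
    [0.003,0.003,0,0,0,0,0.2],
    [0.003,0.003,0,0,0,0,1],
    [0.003,0.003,0,0,0,0,1],
    [0.003,0.003,0,0,0,0,1],
    [0.003,0.003,0,0,0,0,1]
  ]
}}

```text
time_s: 7.25
position: [0.4186, 0.0078, 0.0319]
tcp_rot: [[0.978, 0.21, 0.001], [0.21, -0.978, -0.0], [0.001, 0.0, -1.0]]
force: [0.4, 0.1, 4.5]
opening: 0.57
grasp_force: 30.0
```

Request:
{"fn": "step_arm", "kwargs": {
  "steps": [
    [0,0,-0.03,0,0,0,1],
    [0,0,-0.1,0,0,0,1],
    [0,0,-0.2,0,0,0,1],
    [0,0,-0.3,0,0,0,1],
    [0,0,-0.4,0,0,0,1],
    [0,0,-0.48,0,0,0,1],
    [0,0,-0.5,0,0,0,1],
    [0,0,-0.5,0,0,0,1]
  ]
}}

```text
time_s: 7.92
position: [0.4194, 0.0077, 0.1834]
tcp_rot: [[0.978, 0.21, 0.005], [0.21, -0.978, -0.001], [0.004, 0.002, -1.0]]
force: [-0.3, -0.2, -0.7]
opening: 0.568
grasp_force: 30.0
```

```bash
python3 -c "
from h import *
go([.64,.03,.18],88.3)"
```

```text
pos [0.4194 0.0077 0.1834] yaw 12.15 shift [0.735 0.082 0.015] turn [ 0.006 -0.003 -1.692]
```

Request:
{"fn": "step_arm", "kwargs": {
  "steps": [
    [0.08,0,0,0,0,-0.12,1],
    [0.16,0,0,0,0,-0.24,1],
    [0.24,0,0,0,0,-0.36,1],
    [0.32,0,0,0,0,-0.48,1],
    [0.4,0,0,0,0,-0.6,1],
    [0.45,0,0,0,0,-0.72,1],
    [0.48,0,0,0,0,-0.84,1],
    [0.5,0,0,0,0,-0.85,1]
  ]
}}

```text
time_s: 8.58
position: [0.5651, 0.0397, 0.1791]
tcp_rot: [[0.636, 0.772, -0.004], [0.772, -0.636, 0.0], [-0.002, -0.003, -1.0]]
force: [-0.7, -0.1, -0.6]
opening: 0.571
grasp_force: 30.0
```

```bash
python3 -c "
from h import *
go([.645,.06,.18],88.3)"
```

```text
pos [0.5651 0.0397 0.1791] yaw 50.51 shift [ 0.222  0.163 -0.004] turn [-0.005  0.001 -0.84 ]
```

Request:
{"fn": "step_arm", "kwargs": {
  "steps": [
    [0.04,0.03,0,0,0,-0.12,1],
    [0.08,0.06,0,0,0,-0.24,1],
    [0.12,0.09,0,0,0,-0.36,1],
    [0.16,0.12,0,0,0,-0.48,1],
    [0.2,0.15,0,0,0,-0.6,1],
    [0.22,0.163,0,0,0,-0.72,1],
    [0.22,0.163,0,-0.005,0,-0.84,1],
    [0.22,0.163,0,-0.005,0,-0.84,1]
  ]
}}

```text
time_s: 9.25
position: [0.6437, 0.0592, 0.1793]
tcp_rot: [[0.032, 0.999, -0.0], [0.999, -0.032, -0.001], [-0.001, -0.0, -1.0]]
force: [-1.3, -0.6, -1.1]
opening: 0.569
grasp_force: 30.0
```

Run:
```python
from h import *
import pickle
# beam estimate: snoot and streak from the stored top/side views at z=.125, streak centre per column/row
for n in("top","side"):
    c=pickle.load(open(n+".pkl","rb"));K=cam(c);im=c["image"].astype(int)
    Y=im[:,:,0]+im[:,:,1]-2*im[:,:,2]
    pts=[]
    for y in np.arange(.16,-.16,-.02):
        u,v=proj(K,[.644,y,.125]);u,v=int(round(u)),int(round(v))
        if n=="top": w=np.clip(Y[v-10:v+11,u]-60,0,None); k=(u,v-10+(w*np.arange(21)).sum()/max(w.sum(),1))
        else: w=np.clip(Y[v,u-14:u+15]-60,0,None); k=(u-14+(w*np.arange(29)).sum()/max(w.sum(),1),v)
        pts.append(list(ray(K,*k,.125)[:2])+[w.sum()])
    pts=np.array(pts);print(n,np.round(pts,4).tolist());p=np.polyfit(pts[:,1],pts[:,0],1);print(p,np.polyval(p,.09),np.degrees(np.arctan(p[0])))
go([.6465,.09,.1374],88.3)
```

```text
top [[0.6473, 0.1591, 1765.0], [0.6475, 0.1407, 1616.0], [0.6476, 0.1203, 914.0], [0.647, 0.1, 935.0], [0.6462, 0.0797, 884.0], [0.6457, 0.0594, 893.0], [0.6451, 0.0392, 901.0], [0.6446, 0.021, 933.0], [0.644, 0.0008, 790.0], [0.6434, -0.0193, 803.0], [0.6429, -0.0395, 815.0], [0.6423, -0.0595, 816.0], [0.6418, -0.0796, 833.0], [0.6445, -0.0997, 1936.0], [0.6431, -0.1197, 1073.0], [0.6402, -0.1395, 549.0]]
[0.02142418 0.64434055] 0.6462687308289278 1.2273271969185038
side [[0.6434, 0.1605, 322.0], [0.653, 0.1401, 1514.0], [0.6518, 0.1223, 1482.0], [0.6513, 0.0992, 1475.0], [0.6507, 0.0799, 1321.0], [0.6395, 0.059, 2219.0], [0.6455, 0.0388, 929.0], [0.6455, 0.0226, 921.0], [0.6446, 0.0003, 777.0], [0.6443, -0.0171, 762.0], [0.6433, -0.0411, 669.0], [0.6424, -0.0598, 707.0], [0.6419, -0.0791, 754.0], [0.6408, -0.0991, 409.0], [0.6404, -0.1197, 429.0], [0.6397, -0.1411, 507.0]]
[0.03449534 0.64451742] 0.647622003462525 1.9756542889316535
pos [0.6437 0.0592 0.1793] yaw 88.17 shift [0.103 0.006 0.14 ] turn [-0.001  0.001 -0.003]
```

Request:
{"fn": "step_arm", "kwargs": {
  "steps": [
    [0.03,0.006,0,0,0,0,1],
    [0.06,0.006,0.03,0,0,0,1],
    [0.09,0.006,0.07,0,0,-0.003,1],
    [0.103,0.006,0.11,0,0,-0.003,1],
    [0.103,0.006,0.13,0,0,-0.003,1],
    [0.103,0.006,0.14,0,0,-0.003,1],
    [0.103,0.006,0.14,0,0,-0.003,1],
    [0.103,0.006,0.14,0,0,-0.003,1]
  ]
}}

```text
time_s: 9.92
position: [0.6478, 0.0895, 0.1392]
tcp_rot: [[0.03, 1.0, 0.003], [1.0, -0.03, -0.002], [-0.001, 0.003, -1.0]]
force: [1.2, 0.0, -0.7]
opening: 0.567
grasp_force: 30.0
```

Run:
```python
from h import *
import pickle
go([.6465,.09,.1374],88.3)
a=capture("top");b=capture("side");T=toolT();w=capture("wrist")
pickle.dump((T,a,b,w),open("end.pkl","wb"))
for c in(a,b):
    K=cam(c);print(proj(K,[.6465,.09,.125]))
A=cv2.resize(a["image"][70:210,190:420,::-1],(400,300));
u,v=map(int,proj(cam(b),[.63,.05,.1]))
B=cv2.resize(b["image"][120:270,100:300,::-1],(800,600),interpolation=cv2.INTER_CUBIC);
W=cv2.resize(w["image"][:,:,::-1],(400,300))
A=cv2.resize(a["image"][80:200,200:420,::-1],(400,240))
C=np.zeros((600,800,3),np.uint8);C[:300,:400]=W;C[:240,400:]=A;C[300:,:400]=cv2.resize(B,(400,300));C[300:,400:]=cv2.resize(b["image"][:,:,::-1],(400,300))
cv2.imwrite("pics/end.png",C)
```

```text
pos [0.6478 0.0895 0.1392] yaw 88.29 shift [ 0.001 -0.005  0.006] turn [ 0.004  0.002 -0.   ]
(np.float64(258.916214279005), np.float64(112.61415486848782))
(np.float64(182.82197339058945), np.float64(175.15122227170875))
```

View pics/end.png

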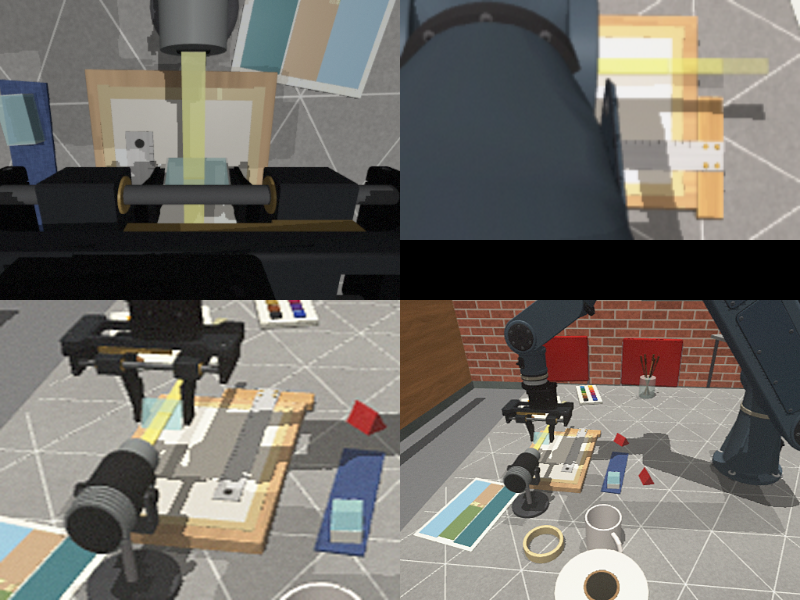

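The prism is held over the board's left half. In the wrist quarter the beam enters at column ~193 and the prism spans ~166–229. The T-square is still flush, with the blade clear of the beam. I'll check centring and height more closely.

Run:
```python
import pickle,cv2,numpy as np
T,a,b,w=pickle.load(open("end.pkl","rb"))
C=np.zeros((600,800,3),np.uint8)
C[:300]=cv2.resize(w["image"][195:249,180:324,::-1],(800,300),interpolation=cv2.INTER_CUBIC)
C[300:]=cv2.resize(b["image"][160:190,150:230,::-1],(800,300),interpolation=cv2.INTER_CUBIC)
cv2.imwrite("pics/end2.png",C)
```

Request:
{"fn": "step_arm", "kwargs": {
  "steps": [
    [0,0,0,0,0,0,1],
    [0,0,0,0,0,0,1],
    [0,0,0,0,0,0,1],
    [0,0,0,0,0,0,1]
  ]
}}

```text
time_s: 10.4
position: [0.6479, 0.0897, 0.1398]
tcp_rot: [[0.029, 1.0, 0.004], [1.0, -0.029, -0.001], [-0.001, 0.004, -1.0]]
force: [0.5, -0.8, -0.9]
opening: 0.571
grasp_force: 30.0
```

Request:
{"fn": "step_arm", "kwargs": {
  "steps": [
    [0,0,0,0,0,0,1],
    [0,0,0,0,0,0,1]
  ]
}}

```text
time_s: 10.57
position: [0.6478, 0.0898, 0.1396]
tcp_rot: [[0.029, 1.0, 0.004], [1.0, -0.029, -0.001], [-0.001, 0.004, -1.0]]
force: [0.4, 0.6, -0.8]
opening: 0.568
grasp_force: 30.0
```

Request:
{"fn": "step_arm", "kwargs": {
  "steps": [
    [0,0,0,0,0,0,1],
    [0,0,0,0,0,0,1]
  ]
}}

```text
time_s: 10.73
position: [0.6478, 0.0898, 0.1395]
tcp_rot: [[0.029, 1.0, 0.004], [1.0, -0.029, -0.001], [-0.001, 0.004, -1.0]]
force: [0.4, -0.7, -1.0]
opening: 0.572
grasp_force: 30.0
```

View pics/end2.png

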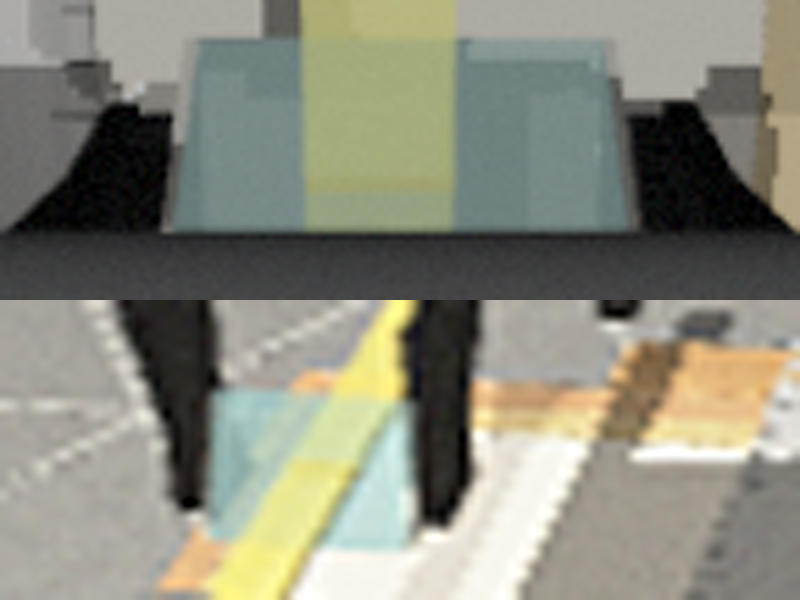

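Run:
```python
from h import *
import pickle
T,a,b,w=pickle.load(open("end.pkl","rb"))
K=cam(w,T);KS=cam(b);p0=T[:3,3];d=np.array([.03,1,0])
wr=lambda u,v:(180+u*.18-.5,195+v*.18-.5)
sd=lambda u,v:(150+u*.1-.5,160+(v-300)*.1-.5)
def onplane(K,uv,s): # intersect with plane s m ahead of TCP along beam
    M,f,cx,cy=K;r=M[:3,:3]@np.array([(uv[0]-cx)/f,(uv[1]-cy)/f,1]);o=M[:3,3]
    return o+r*(s-(o-p0)@d)/(r@d)
print("wrist base edge",onplane(K,wr(402,38),.018)-p0)
print("wrist entry mid-face",onplane(K,wr(378,188),.009)-p0, "edges",onplane(K,wr(172,188),.009)-p0,onplane(K,wr(631,188),.009)-p0)
for n,q,s in(("base",(325,545),.018),("entry",(325,462),.009),("peak",(325,396),0)):print("side",n,onplane(KS,sd(*q),s),onplane(KS,sd(*q),s)[2]-p0[2])
```

```text
wrist base edge [ 0.0010021   0.01796994 -0.02574928]
wrist entry mid-face [-0.00182389  0.00905472 -0.00356197] edges [-0.02270336  0.0096811  -0.00363347] [ 0.02383749  0.00828488 -0.0034741 ]
side base [0.6452753  0.10753541 0.11127361] -0.028786265947058992
side entry [0.64575954 0.09852089 0.12835784] -0.011702034002064238
side peak [0.64677887 0.08949031 0.14085817] 0.0007982981378587828
```

Request:
{"fn": "step_arm", "kwargs": {
  "steps": [
    [0,-0.004,0.0015,0,0,0,1],
    [0,-0.008,0.003,0,0,0,1],
    [0,-0.008,0.003,0,0,0,1],
    [0,-0.008,0.003,0,0,0,1],
    [0,-0.008,0.003,0,0,0,1],
    [0,-0.008,0.003,0,0,0,1],
    [0,-0.008,0.003,0,0,0,1],
    [0,-0.008,0.003,0,0,0,1]
  ]
}}

```text
time_s: 11.4
position: [0.6455, 0.0899, 0.1386]
tcp_rot: [[0.029, 1.0, 0.004], [1.0, -0.029, -0.001], [-0.001, 0.004, -1.0]]
force: [-0.0, -0.6, -1.2]
opening: 0.57
grasp_force: 30.0
```

Run:
```python
from h import *
w=capture("wrist");b=capture("side")
C=np.zeros((600,800,3),np.uint8)
C[:300]=cv2.resize(w["image"][195:249,180:324,::-1],(800,300),interpolation=cv2.INTER_CUBIC)
C[300:]=cv2.resize(b["image"][160:190,150:230,::-1],(800,300),interpolation=cv2.INTER_CUBIC)
cv2.imwrite("pics/end3.png",C)
```

```text
(no output)
```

View pics/end3.png

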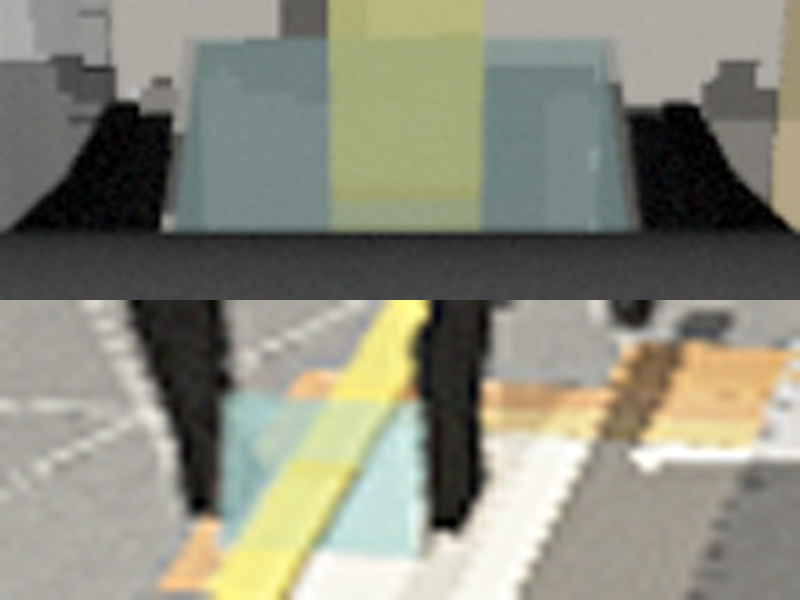

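The beam (329–481, centre 405) now passes through the middle of the prism (172–632, centre 402). In the side view it enters at half height. Handing in.

```bash
python3 -c "
from rig import *
print(hand_in())"
```

```text
the job is handed in; nothing more can be done
None
```

I handed the job in with the T-square's head flush on the board's right-hand edge and the prism held still by its frosted ends, peak up and square across the beam. By the cameras, the light passes through its middle to within about 1 mm. The pictures don't draw the spectrum, so I couldn't see it fall on the sheet; the geometry puts it there.

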